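Load the vial carrier through the self-closing flap

ROBOT

A 6-joint arm with a two-finger parallel gripper is mounted at the origin on the work surface. World frame = base frame: x ahead of the robot, y to its left, z up, the work surface at z = 0. Lengths are in m, angles in rad, forces in N, time in s.
With the tool pointing down it reaches from about 0.275 to 0.75 m from the base axis. Payload 10.2 kg.
Tool frame: the origin (TCP) lies on the centre line of the jaws, within the pads' length; the fingertips stand 22 mm ahead of it and the grasp point (between the pads) lies 3 mm ahead of it; z points along the fingers, y is the line along which they close (so a half turn about z gives the same grasp; the last joint's range is limited). The gripper opens to 88 mm and grips with 3 to 60 N. Pads are 18 mm wide; open, the fingers measure 123 mm over their backs; the gripper's body (75 mm by 187 mm) begins 45 mm behind the grasp point.
Start: joints at [0.929, 0.313, 1.498, -0, 1.331, -0.223], TCP at [0.214, 0.48, 0.261] pointing down, gripper open.
Joint ranges: [-2.94, 2.94], [-0.97, 2.17], [0.19, 2.56], [-1.23, 4.37], [0.02, 3.11], [-2.88, 2.88]. Speed limits (rad/s): [2.39, 2.39, 3.01, 3.14, 3.14, 3.14].

INTERFACE

Orientations are given as a rotation vector (axis times angle).
In Python, from station import r gives the robot as it stands. The module is installed in compiled form; this text tells all that it offers.
- The arm moves only by the tool step_arm, never from a script. Its argument "rows" is text: rows parted by semicolons, each of 7 numbers parted by spaces: the shift along the tool's x, y, z in mm, then the turn, a rotation vector about the tool's x, y, z in degrees, then the opening, from 0 (shut) to 1 (fully open). A call has 1 to 20 rows; each row is the pose to reach, as a shift and turn from the pose commanded when the call began, along the tool's axes at that moment; what a row does not reach only later rows make up. A row lasts 1/8 s, in which the tool goes at most 62.5 mm and 10.7 degrees, less where a joint would pass 70% of its speed; a pose out of reach is approached as far as the arm can. A call with a gripper value outside its range is refused whole. The fingers move at their own pace and stop on an object; the grip force is fixed at half the most. Time passes only in rows, so rows that repeat a pose let the fingers close. It gives the time, the measured TCP pose, the force, the opening and the grip force at its end, in the units of the state.
- r.get_obs(): the state, without advancing time (a new reading comes with each control period).
- r.read_camera(name): name is "scene" or "side" or "wrist"; returns a dict with "image" (400x640x3 uint8, red, green, blue), "range_z" (400x640 float32, m along the optical axis (not along the pixel's ray), 0 where there is no reading), "camera_matrix" (3x3 intrinsics, pixels), "view" (4x4, takes a point from world to camera coordinates). Camera axes: x right, y down, z forward; pixel columns grow to the right and rows downward; lengths in m; the calibration is good to about 2 mm. A picture is of the moment at which its call begins.
- r.job_done(): hands the job in; it is judged then, once.
The state is a dict: "t": time; "joint_pos": joint angles; "joint_velocities": joint speeds; "joint_torque": joint torques, N m; "position": TCP position; "ee_rot": TCP orientation; "force": force on the tool from outside, world axes, zero at the start; "torque": the same for the moment, N m; "grip_width": opening from 0.0 (shut) to 1.0 (fully open); "gripper_force": force on a finger pad.
Only numpy, scipy, OpenCV 4.12 (cv2) and the standard library are available. Lean on these libraries where they do the work, as an engineer would, in place of code of your own. Each camera call takes 0.05 s, during which the arm holds its last target. There are 200 camera calls.

TASK

With your fingertips, push the carrier with the two capped vials along its lane, through the gravity flap and right up against the front of the station at the lane's end. Do not grip, lift or tip the carrier; then take your fingers out so that the flap swings fully shut behind it, and leave everything else on the bench where it is.

Things in the scene. Friction and masses are not known exactly. Their poses are not given: they have to be found in the camera images.
- lane: Fixed lane. Origin: bench top, lane centre line, in the shut flap's plane; x along the lane in the push direction, y left, z up. No floor plate: the carrier slides on the bench (z = 0). Two rails 9 mm high, 72 mm apart inside, from x = -32 to +165 mm; before them they flare as a funnel to 117 mm apart at x = -104 mm. No roof or lintel: fingers can enter from above anywhere along it.
- lane_stop (a point): Centre of the front face of the station at the lane's end, at bench level (lane x = 165 mm): a white block 58 mm high, 130 mm wide, 90 mm long. This face is the end stop for the carrier.
- flap (a joint): Flap angle, rad: 0 shut (square across the lane), growing to at most 1.8 as it swings towards lane +x. Its pin, left of the lane, leans 20 degrees over it, so the flap's own weight swings it shut (under 1 N) unless something stands in its way. It sweeps the lane to 85 mm past its shut plane; its free edge rises as it opens, to about 90 mm high.
- flap_edge (a point): Middle of the flap's free edge, half-way up. The flap is a steel plate 74 mm wide, 3 mm thick, from 11 to 49 mm above the bench, 120 g; its hinge foot stands left of the lane at lane x = 5, y = 50 mm, pin top 53 mm high.
- carrier: The carrier to load, loose: grey plastic block 60 x 60 mm, 30 mm high, with two aluminium-capped vials side by side standing out of its top to 46 mm; 0.12 to 0.22 kg, slides with 1 to 3 N. Origin at the centre of its underside; x points to the face that goes in first, z up. It stands just before the funnel, 148 to 175 mm before the flap, up to 25 mm off the centre line and 0.25 rad askew.
- empty_carrier: Bystander: the same 60 x 60 x 30 mm grey block but with no vials, loose, to the right of the lane. Origin at the centre of its underside.
- vial_a: Bystander: loose capped vial, 22 mm across, 44 mm high, right of the lane. Origin at the centre of its underside.
- vial_b: Bystander: loose capped vial, 22 mm across, 44 mm high, left of the lane. Origin at the centre of its underside.
- jar: Bystander: loose glass jar with a wide screw cap, 76 mm across, about 115 mm high, well to the right of the lane. Origin at the centre of its underside.
- wrench_grip (a point): Bystander: loose steel wrench 150 mm long lying left of the lane, roughly along it; this point is on its handle.
- stopper: Bystander: loose rubber stopper, 32 mm across, 26 mm high, right of the lane. Origin at the centre of its underside.
There are look-alikes about, which are no part of the job. What is shaped like the carrier but blue, green or yellow is not meant.

How it is judged:
On the way:
1. the carrier is in the doorway and the flap stands open (value of joint flap above 0.5 rad and x of carrier in the frame of lane between -0.03 and 0.1 m), for 0.1 s.
At the end, for the whole second after the job is handed in: The carrier stands flat between the rails, at rest, its leading face within 10 mm of the station's front face and square to it within 0.2 rad; the flap is shut (under 0.05 rad) and still; nothing else has been disturbed (x of carrier in the frame of lane between 0.125 and 0.14 m and y of carrier in the frame of lane between -0.012 and 0.012 m and angle between the x axis of carrier and the x axis of lane, either way round below 0.2 rad and angle between carrier's own z axis and vertical below 0.05 rad and height (world z) of carrier below 0.004 m and linear speed of carrier below 0.01 m/s and value of joint flap below 0.05 rad and velocity of joint flap below 0.05 rad/s); the robot touches nothing.
It fails at once if the carrier is gripped: the fingers stand astride it or its vials and press on it (horizontal distance between the grasp point and carrier below 0.022 m and height (world z) of the grasp point below 0.055 m and contact force between the fingers and carrier above 0.5 N).
It fails at once if the carrier is lifted more than 10 mm off the bench (height (world z) of carrier above 0.01 m).
It fails at once if the carrier is tipped more than 0.3 rad (angle between carrier's own z axis and vertical above 0.3 rad).
It fails at once if a bystander is moved more than 20 mm (distance of any of empty_carrier, vial_a, vial_b, jar, wrench_grip, stopper from where it was at the start of the episode above 0.02 m).
It also fails if it takes over 38 s, if anything falls off the work surface, if the arm or the gripper's body presses on something with over 40 N, if the wrist force passes 120 N, or if a joint passes its speed limit or range.

## Working session

There is one attempt and no reset: what is moved stays moved. The work goes in short steps, Python scripts to look and compute and a tool call to move; the robot and the scene stay as the last step left them, time stands still between calls to the robot, and variables do not carry over. Pictures are saved under pics/ and viewed, at most 10 in all, crops included, and the job is handed in when it is done.

Besides the shell and the picture viewer there is one more tool, called after "Request:" by a JSON object that holds its "name" and its "arguments". step_arm: Moves the arm, as the interface text tells. Its arguments: {"type":"object","properties":{"rows":{"type":"string"}},"required":["rows"]}

```bash
mkdir -p pics; cat > h.py <<'E'
import numpy as np, cv2
from station import r
def snap(n,f):
    c=r.read_camera(n); cv2.imwrite(f'pics/{f}.png',c['image'][:,:,::-1]); np.savez(f'{f}.npz',**c); return c
def pt(c,u,v,z=None):
    K=np.array(c['camera_matrix']);V=np.array(c['view']);i=np.linalg.inv(V)
    d=np.linalg.inv(K)@[u,v,1]
    if z is None: return (i@np.r_[d*c['range_z'][int(v),int(u)],1])[:3]
    w=i[:3,:3]@d;o=i[:3,3]; return o+w*(z-o[2])/w[2]
E
python3 - <<'E'
from h import *
print(r.get_obs())
for n in('scene','side'): c=snap(n,n+'0'); print(np.linalg.inv(c['view']).round(2))
E
```

```text
{'t': 0.0, 'joint_pos': array([ 9.28590750e-01,  3.13464554e-01,  1.49840228e+00, -1.42032484e-05,
        1.33099886e+00, -2.23427845e-01]), 'joint_velocities': array([ 0.00031322, -0.00153615,  0.00070851,  0.00065356, -0.00249955,
       -0.00126309]), 'joint_torque': array([ 1.32040110e-03, -4.02198207e+01, -2.52274114e+01,  6.95515866e-02,
        3.51384259e-02, -1.39587896e-04]), 'position': array([0.21338824, 0.4794506 , 0.2601667 ]), 'ee_rot': array([-6.52904522e-01, -3.07246494e+00,  1.82407878e-03]), 'force': array([-0.27924091,  0.6002303 ,  0.0690031 ]), 'torque': array([-0.00119046, -0.01893595,  0.01903589]), 'gripper_force': 0.0, 'grip_width': 0.9996468444180113}
[[ 0.13  0.79 -0.6   1.09]
 [ 0.99 -0.09  0.09 -0.08]
 [ 0.02 -0.61 -0.79  0.76]
 [ 0.    0.    0.    1.  ]]
[[ 0.83 -0.34  0.44  0.13]
 [-0.56 -0.54  0.63 -0.64]
 [ 0.02 -0.77 -0.64  0.66]
 [ 0.    0.    0.    1.  ]]
```

View pics/scene0.png

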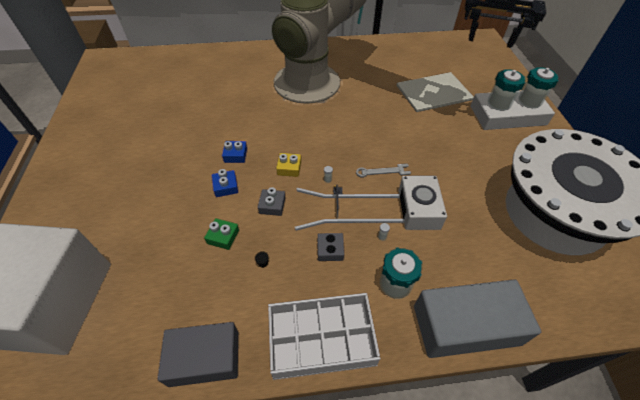

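View pics/side0.png

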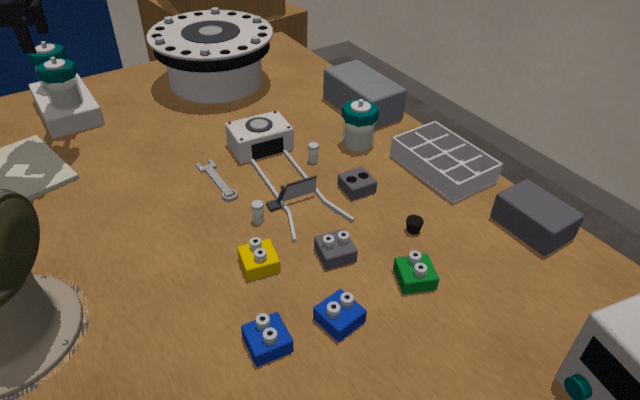

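The grey vial carrier is at scene (271,202) and side (336,248). The flap is at scene (337,200), and the station front edge is at scene u≈402. I'll enlarge both views.

```bash
python3 - <<'E'
from h import *
for f,(a,b,c,d) in {'scene0':(255,150,455,275),'side0':(220,105,370,275)}.items():
    k=4 if f[1]=='c' else 3.5
    im=cv2.imread(f'pics/{f}.png')[b:d,a:c]; cv2.imwrite(f'pics/{f}c.png',cv2.resize(im,None,fx=k,fy=k,interpolation=cv2.INTER_CUBIC))
E
```

```text
(no output)
```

View pics/scene0c.png

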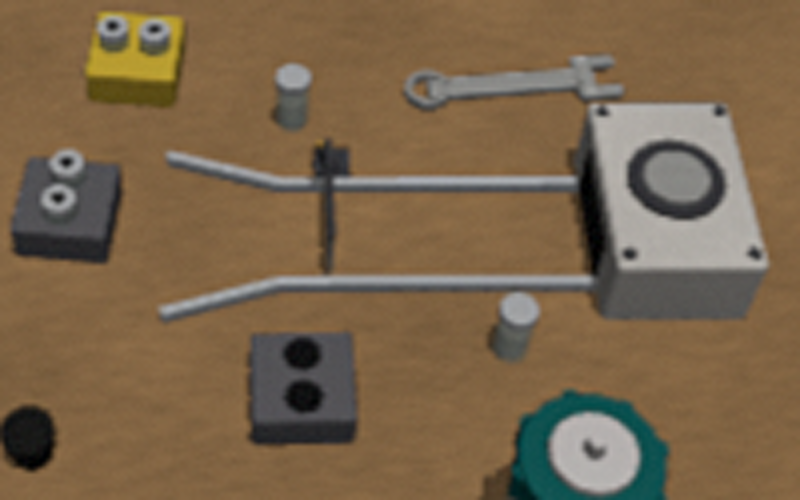

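View pics/side0c.png

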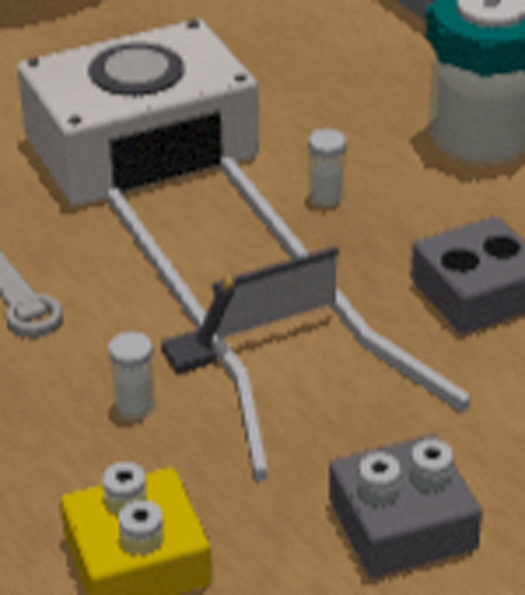

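```bash
python3 - <<'E'
from h import *
c=dict(np.load('scene0.npz')); s=dict(np.load('side0.npz'))
P=lambda x,y,z:pt(c,255+x/4,150+y/4,z).round(4)
S=lambda x,y,z:pt(s,220+x/3.5,105+y/3.5,z).round(4)
L=[P(280,184,.008),P(560,184,.008)];R=[P(278,283,.008),P(570,283,.008)]
print('rails',L,R)
st=[P(590,104,.058),P(607,268,.058)];print('station',st,(st[0]+st[1])/2, S(25,65,.058),S(125,128,.058),S(257,84,.058))
Ls=[S(238,368,.008),S(116,195,.008)];Rs=[S(365,330,.008),S(226,163,.008)];print('rails side',Ls,Rs)
for a in(L,R,Ls,Rs): d=a[1]-a[0];print('dir',np.degrees(np.arctan2(d[1],d[0])))
cs=np.array([P(32,157,.03),P(121,165,.03),P(110,245,.03),P(14,239,.03)]);print('carrier',cs,cs.mean(0))
e=cs[1]-cs[0]+cs[2]-cs[3];print(np.degrees(np.arctan2(e[1],e[0])))
ss=np.array([S(331,466,.03),S(432,437,.03),S(479,506,.03),S(371,545,.03)]);print('carr side',ss,ss.mean(0))
e=ss[0]-ss[3]+ss[1]-ss[2];print(np.degrees(np.arctan2(e[1],e[0])))
print('vials',P(66,158,.046),P(58,196,.046),S(380,466,.046),S(432,450,.046))
print('flap',S(336,252,.049),P(327,270,.011),'pin',S(230,280,.053),P(327,140,.053),'vial b',P(293,75,.044),'yellow',P(135,50,.03),'empty',P(303,375,.03),'va',P(518,308,.044),'wrench',P(430,88,.005))
E
```

```text
rails [array([ 0.505 , -0.0007,  0.008 ]), array([0.5256, 0.1801, 0.008 ])] [array([ 0.5818, -0.0115,  0.008 ]), array([0.6026, 0.1678, 0.008 ])]
station [array([0.5023, 0.197 , 0.058 ]), array([0.6273, 0.1752, 0.058 ])] [0.5648 0.1861 0.058 ] [0.5114 0.2748 0.058 ] [0.5306 0.178  0.058 ] [0.6236 0.1779 0.058 ]
rails side [array([0.5031, 0.0029, 0.008 ]), array([0.5237, 0.1833, 0.008 ])] [array([ 0.5805, -0.0077,  0.008 ]), array([0.599 , 0.1768, 0.008 ])]
dir 83.49986171863819
dir 83.38288373064029
dir 83.48557275081424
dir 84.27403369959772
carrier [[ 0.4826 -0.157   0.03  ]
 [ 0.4955 -0.1013  0.03  ]
 [ 0.5572 -0.1115  0.03  ]
 [ 0.5461 -0.1692  0.03  ]] [ 0.52035 -0.13475  0.03   ]
78.05024277850613
carr side [[ 0.4912 -0.1079  0.03  ]
 [ 0.5463 -0.1182  0.03  ]
 [ 0.5369 -0.1706  0.03  ]
 [ 0.4776 -0.1634  0.03  ]] [ 0.513    -0.140025  0.03    ]
77.96690586776288
vials [ 0.4991 -0.1344  0.046 ] [ 0.5285 -0.1403  0.046 ] [ 0.5022 -0.1345  0.046 ] [ 0.5302 -0.1391  0.046 ]
flap [0.5767 0.0173 0.049 ] [0.5777 0.0195 0.011 ] pin [0.5113 0.023  0.053 ] [0.5088 0.0278 0.053 ] vial b [0.444 0.015 0.044] yellow [ 0.3968 -0.0862  0.03  ] empty [ 0.6615 -0.0071  0.03  ] va [0.6397 0.1215 0.044 ] wrench [0.4311 0.1121 0.005 ]
```

The flap is shut, the rails run at about 83.5° in world, and the carrier is about 10 mm left and −5° askew. Next I'll check clearances to the blue blocks and the jar, and work out the approach.

```bash
cat >> h.py <<'E'
from scipy.spatial.transform import Rotation as Ro
TH=np.radians(83.5); D=np.array([np.cos(TH),np.sin(TH)]); N=np.array([-D[1],D[0]]); O=np.array([.546,.025])
lane=lambda p:np.round(1000*np.array([(p[:2]-O)@D,(p[:2]-O)@N]),1)
world=lambda x,y:O+D*x/1000+N*y/1000
def delta(x,y,z,yaw=0):
    "lane mm, TCP height mm, yaw deg of tool y from lane right/left -> row"
    o=r.get_obs();R=Ro.from_rotvec(o['ee_rot']).as_matrix();p=o['position']
    d=R.T@(np.r_[world(x,y),z/1000]-p)*1000
    a=TH-np.pi/2+np.radians(yaw); ty=np.array([np.cos(a),np.sin(a),0]);tz=np.array([0,0,-1.])
    T=np.c_[np.cross(ty,tz),ty,tz]; print('d',d.round(1),'rot',np.degrees(Ro.from_matrix(R.T@T).as_rotvec()).round(1),'now lane',lane(p),p[2].round(4),'f',o['force'].round(1))
E
python3 - <<'E'
from h import *
c=dict(np.load('scene0.npz'))
for n,u,v,z in [('jar cap',402,263,.115),('blue1 corners',213,175,.03),('',236,172,.03),('',238,189,.03),('',214,193,.03),('green',229,219,.03),('green',238,228,.03),('blue2 br',246,157,.03),('carr',271,200,.03)]: print(n,lane(pt(c,u,v,z)))
print(lane(np.array([.516,-.1375])))
delta(-235,10,150); delta(-235,10,35)
E
```

```text
jar cap [ 116.7 -213.1]
blue1 corners [-322.7   90.5]
 [-264.3  101. ]
 [-251.3   43.2]
 [-309.7   30.2]
green [-260.4  -49.3]
green [-235.6  -74.9]
blue2 br [-244.6  155.9]
carr [-165.     7.9]
[-164.9   11.4]
d [-549.8 -507.   110.6] rot [-0.1  0.  72.5] now lane [413.9 381.9] 0.2602 f [0.4 0.2 0.6]
d [-549.8 -506.9  225.6] rot [-0.1  0.  72.5] now lane [413.9 381.9] 0.2602 f [0.4 0.2 0.6]
```

Request:
{"name": "step_arm", "arguments": {"rows": "-546 -494 50 0 0 72.5 0.35;-546 -494 50 0 0 72.5 0.35;-546 -494 50 0 0 72.5 0.35;-546 -494 50 0 0 72.5 0.35;-546 -494 50 0 0 72.5 0.35;-546 -494 50 0 0 72.5 0.35;-546 -494 50 0 0 72.5 0.35;-546 -494 50 0 0 72.5 0.35;-546 -494 50 0 0 72.5 0.35;-546 -494 50 0 0 72.5 0.35;-546 -494 50 0 0 72.5 0.35;-546 -494 50 0 0 72.5 0.35;-546 -494 50 0 0 72.5 0.35;-546 -494 50 0 0 72.5 0.35;-546 -494 50 0 0 72.5 0.35;-546 -494 110 0 0 72.5 0.35;-546 -494 110 0 0 72.5 0.35;-546 -494 110 0 0 72.5 0.35;-546 -494 110 0 0 72.5 0.35"}}

```text
t: 2.48
position: [0.5122, -0.194, 0.1528]
ee_rot: [2.341, 2.09, 0.001]
force: [-0.0, 0.0, -0.6]
grip_width: 0.348
gripper_force: 0.0
```

```bash
python3 - <<'E'
from h import *
delta(-222,10,36); c=snap('wrist','w1'); print(r.get_obs()['t'],r.get_obs()['grip_width'])
E
```

```text
d [ -0.4  -1.5 116.8] rot [0.2 0.1 0. ] now lane [-221.4    8.8] 0.1528 f [-0.   0.  -0.6]
2.525 0.3486402221804132
```

View pics/w1.png

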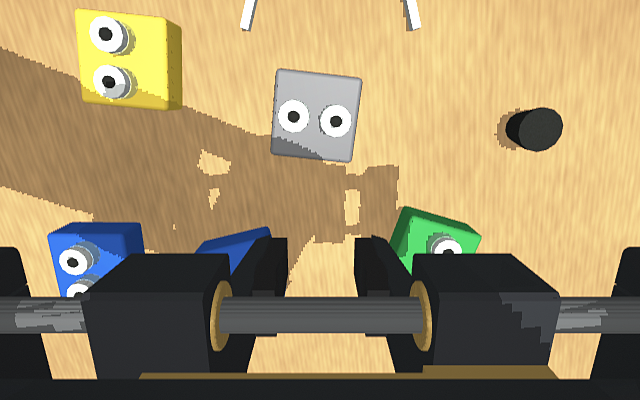

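The carrier's top corners in the wrist view are (278,69), (361,78), (352,162) and (271,153). The funnel tips are at (248,25) and (413,25). The blue and green blocks sit next to the fingers.

```bash
python3 - <<'E'
from h import *
c=dict(np.load('w1.npz'))
q=np.array([lane(pt(c,u,v,.03)) for u,v in [(278,69),(361,78),(352,162),(271,153)]]);print(q,q.mean(0))
for u,v,z in [(248,28,.009),(413,28,.009)]:print('funnel tip',lane(pt(c,u,v,z)))
for u,v in [(269,228),(290,240),(404,207),(390,240)]:print('blue/green',lane(pt(c,u,v,.03)))
print('fingertips',lane(pt(c,270,240,.13)),lane(pt(c,370,240,.13)))
E
```

```text
[[-132.8   34.4]
 [-138.4  -21.7]
 [-196.   -17.1]
 [-189.5   41.3]] [-164.175    9.225]
funnel tip [-103.9   57.1]
funnel tip [-103.7  -59.9]
blue/green [-247.1   45. ]
blue/green [-257.    29.2]
blue/green [-230.2  -57.1]
blue/green [-257.   -48.1]
fingertips [-214.1   29.2] [-214.1  -16.6]
```

Request:
{"name": "step_arm", "arguments": {"rows": "0 0 40 0 0 0 0.35;0 0 80 0 0 0 0.35;0 0 105 0 0 0 0.35;0 0 117 0 0 0 0.35;0 0 117 0 0 0 0.35;5 0 117 0 0 0 0.35;10 0 117 0 0 0 0.35;15 0 117 0 0 0 0.35;20 0 117 0 0 0 0.35;25 0 117 0 0 0 0.35;30 0 117 0 0 0 0.35;36 1 117 0 0 0 0.35;42 2 117 0 0 0 0.35;48 3 117 0 0 0 0.35;54 4 117 0 0 0 0.35;60 5 117 0 0 0 0.35;66 6 117 0 0 0 0.35;72 7 117 0 0 0 0.35;78 8 117 0 0 0 0.35;84 9 117 0 0 0 0.35"}}

```text
t: 5.03
position: [0.5299, -0.1109, 0.0337]
ee_rot: [-2.344, -2.092, 0.0]
force: [-1.4, -2.3, 2.1]
grip_width: 0.352
gripper_force: 1.1
```

```bash
python3 - <<'E'
from h import *
delta(-60,0,36); c=snap('wrist','w2'); print(r.get_obs()['t'])
E
```

```text
d [76.8  0.6 -2.3] rot [-0. -0.  0.] now lane [-136.8    0.6] 0.0337 f [-1.4 -2.3  2.1]
5.075
```

View pics/w2.png

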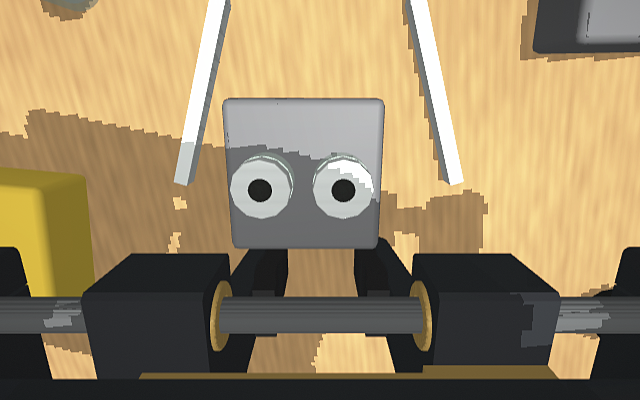

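The carrier is square against both fingertips, centred near u≈305 against a funnel centre at 317. That puts it about 5 mm left, still inside the funnel, so I'll keep pushing with a small drift to the right.

Request:
{"name": "step_arm", "arguments": {"rows": "6 1 0 0 0 0 0.35;12 2 0 0 0 0 0.35;18 3 0 0 0 0 0.35;24 4 0 0 0 0 0.35;30 5 0 0 0 0 0.35;36 5 0 0 0 0 0.35;42 5 0 0 0 0 0.35;48 5 0 0 0 0 0.35;54 5 0 0 0 0 0.35;60 5 0 0 0 0 0.35;66 4 0 0 0 0 0.35;72 3 0 0 0 0 0.35"}}

```text
t: 6.58
position: [0.541, -0.0398, 0.0338]
ee_rot: [2.343, 2.092, -0.0]
force: [0.1, -2.5, 0.6]
grip_width: 0.35
gripper_force: 1.0
```

```bash
python3 - <<'E'
from h import *
delta(97,0,34); c=snap('wrist','w3'); print(r.get_obs()['t'])
E
```

```text
d [162.   -2.4  -0.3] rot [0. 0. 0.] now lane [-65.   -2.4] 0.0338 f [ 0.1 -2.5  0.6]
6.625
```

View pics/w3.png

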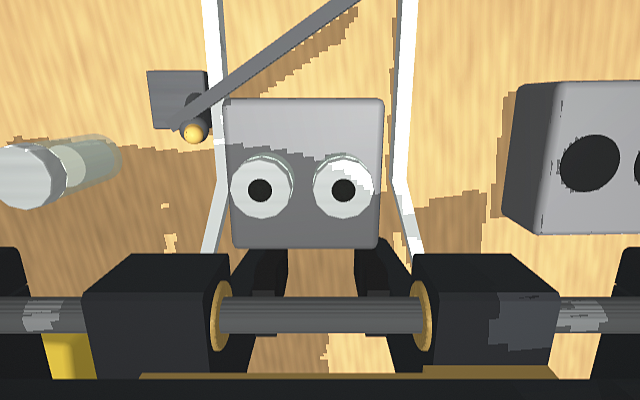

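The carrier is centred between the rails, with its left edge at u≈225 and right edge at u≈383. It has already started to swing the flap open. I'll push on through.

Request:
{"name": "step_arm", "arguments": {"rows": "6 0 0 0 0 0 0.35;12 0 0 0 0 0 0.35;18 0 0 0 0 0 0.35;24 0 0 0 0 0 0.35;30 0 0 0 0 0 0.35;36 0 0 0 0 0 0.35;42 0 0 0 0 0 0.35;48 0 0 0 0 0 0.35;54 0 0 0 0 0 0.35;60 0 0 0 0 0 0.35;66 0 0 0 0 0 0.35;72 0 0 0 0 0 0.35;78 0 0 0 0 0 0.35;84 0 0 0 0 0 0.35;90 0 0 0 0 0 0.35;96 0 0 0 0 0 0.35;102 0 0 0 0 0 0.35;108 0 0 0 0 0 0.35;114 0 0 0 0 0 0.35;120 0 0 0 0 0 0.35"}}

```text
t: 9.12
position: [0.5577, 0.0739, 0.0365]
ee_rot: [2.334, 2.087, -0.0]
force: [3.6, -20.3, 19.6]
grip_width: 0.35
gripper_force: 16.4
```

```bash
python3 - <<'E'
from h import *
delta(97,0,34); c=snap('wrist','w4'); print(r.get_obs()['t'])
E
```

```text
d [47.1 -6.   2.1] rot [0.4 0.4 0.1] now lane [49.9 -6.1] 0.0365 f [  3.6 -20.3  19.6]
9.175
```

View pics/w4.png

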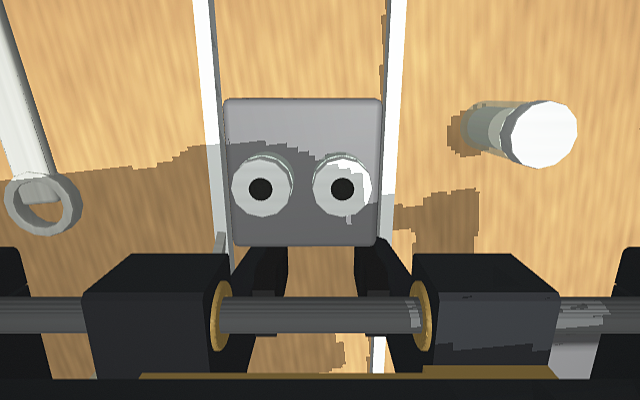

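The force has risen to 20 N with an upward part, and the flap's end shows at (220,240) beside the left finger. I'll look from outside, with both views in one picture.

```bash
python3 - <<'E'
from h import *
a=snap('side','s5')['image'][95:245,190:340]; b=snap('scene','c5')['image'][130:250,290:450]
A=cv2.resize(a,(400,400),interpolation=3);B=cv2.resize(b,(400,300),interpolation=3)
im=np.zeros((400,800,3),np.uint8);im[:,:400]=A;im[:300,400:]=B
cv2.imwrite('pics/m5.png',im[:,:,::-1]); print(r.get_obs()['force'],r.get_obs()['torque'])
E
```

```text
[  4.19666893 -17.11271455  20.65417088] [-1.85147795  0.29008869  0.50874836]
```

View pics/m5.png

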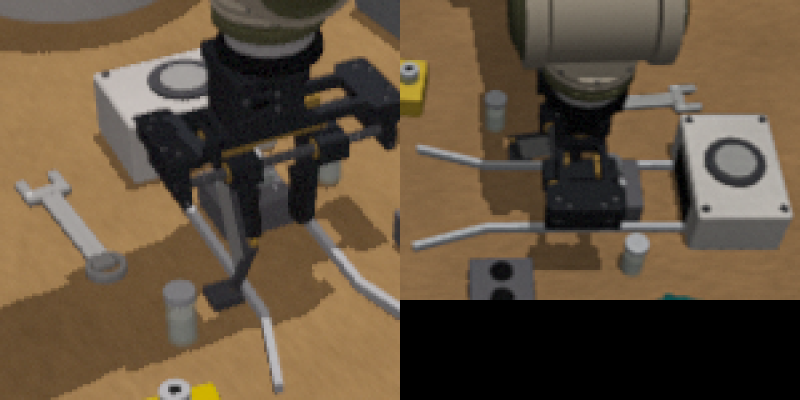

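The open flap's upper edge is caught under the gripper's left carriage, because the fingers are spread and hold it too far open. The carrier itself is fine. I'll back off a little, lift, shut the fingers to get narrower, and re-enter slightly higher. The carrier holds the flap open meanwhile.

Request:
{"name": "step_arm", "arguments": {"rows": "-4 0 0 0 0 0 0.35;-8 0 0 0 0 0 0.35;-10 0 -2 0 0 0 0.35;-10 0 -10 0 0 0 0.35;-10 0 -20 0 0 0 0.35;-10 0 -40 0 0 0 0.35;-10 1 -60 0 0 0 0;-10 2 -70 0 0 0 0;-10 2 -70 0 0 0 0;-10 2 -70 0 0 0 0;-10 2 -70 0 0 0 0;-10 2 -70 0 0 0 0"}}

```text
t: 10.78
position: [0.5553, 0.069, 0.1033]
ee_rot: [-2.343, -2.092, 0.001]
force: [0.1, 0.7, 0.9]
grip_width: 0.007
gripper_force: 0.0
```

```bash
python3 - <<'E'
from h import *
delta(46,-4,38); c=snap('wrist','w6');o=r.get_obs(); print(o['t'],o['grip_width'])
# top-grey pixels of carrier (z 25..33 mm) -> lane extents; flap = steel above
K=c['camera_matrix'];V=np.linalg.inv(c['view']);v,u=np.mgrid[:400,:640];z=c['range_z']
P=np.stack([(u-K[0,2])/K[0,0]*z,(v-K[1,2])/K[1,1]*z,z],-1)@V[:3,:3].T+V[:3,3]
x=(P[...,:2]-O)@D*1000;y=(P[...,:2]-O)@N*1000;h=P[...,2]*1000
m=(z>0)&(abs(h-30)<3)&(abs(y)<45)&(x>-0)&(x<150)
m=cv2.morphologyEx(m.astype(np.uint8),cv2.MORPH_OPEN,np.ones((9,9)))>0
q=np.c_[x[m],y[m]].astype(np.float32);print(m.sum(),cv2.minAreaRect(q),np.percentile(q,[1,99],axis=0))
f=(z>0)&(h>53)&(h<100)&(x>0)&(x<100)&(abs(y)<70); print('flap?',f.sum(), f.sum() and np.c_[x[f],y[f],h[f]][::max(1,f.sum()//8)].round())
E
```

```text
d [ 1.2 -0.2 65.3] rot [-0.  0.  0.] now lane [44.8 -4.2] 0.1033 f [0.1 0.7 0.9]
10.825 0.0022972999043211974
7223 ((93.17874145507812, -2.1560211181640625), (58.02840042114258, 58.88496780395508), 0.03158007934689522) [[ 64.96572769 -30.55688568]
 [121.65374008  26.3117234 ]]
flap? 1281 [[ 55.   2.  80.]
 [ 54.  -1.  83.]
 [ 55. -16.  88.]
 [ 54.   0.  89.]
 [ 54. -11.  91.]
 [ 55. -20.  96.]
 [ 55.   2.  98.]
 [ 54. -14.  98.]
 [ 36.  -7.  96.]]
```

The carrier is at lane (93, −2), square, and the fingers are free and shut. I'll re-enter and push on.

Request:
{"name": "step_arm", "arguments": {"rows": "0 0 20 0 0 0 0;0 0 40 0 0 0 0;0 -1 55 0 0 0 0;0 -1 65 0 0 0 0;0 -1 65 0 0 0 0;4 -1 65 0 0 0 0;8 -1 65 0 0 0 0;12 -1 65 0 0 0 0;16 -1 65 0 0 0 0;20 -1 65 0 0 0 0;24 -1 65 0 0 0 0;28 -1 65 0 0 0 0"}}

```text
t: 12.32
position: [0.5576, 0.0972, 0.0387]
ee_rot: [2.344, 2.092, -0.0]
force: [-0.1, -2.8, 0.4]
grip_width: 0.009
gripper_force: 1.2
```

Request:
{"name": "step_arm", "arguments": {"rows": "3 0 0 0 0 0 0;6 0 0 0 0 0 0;9 0 0 0 0 0 0;12 0 0 0 0 0 0;14 0 0 0 0 0 0;16 0 0 0 0 0 0"}}

```text
t: 13.08
position: [0.5594, 0.1129, 0.0387]
ee_rot: [2.344, 2.092, -0.0]
force: [-0.1, -2.1, 2.1]
grip_width: 0.003
gripper_force: 1.3
```

```bash
cat > m.py <<'E'
from h import *
import sys
c=snap('wrist',sys.argv[1]);delta(97,0,38);o=r.get_obs(); print(o['t'])
K=c['camera_matrix'];V=np.linalg.inv(c['view']);v,u=np.mgrid[:400,:640];z=c['range_z']
P=np.stack([(u-K[0,2])/K[0,0]*z,(v-K[1,2])/K[1,1]*z,z],-1)@V[:3,:3].T+V[:3,3]
x=(P[...,:2]-O)@D*1000;y=(P[...,:2]-O)@N*1000;h=P[...,2]*1000
m=(z>0)&(abs(h-30)<3)&(abs(y)<45)&(x>0)&(x<180)
m=cv2.morphologyEx(m.astype(np.uint8),cv2.MORPH_OPEN,np.ones((9,9)))>0
q=np.c_[x[m],y[m]].astype(np.float32);print(m.sum(),cv2.minAreaRect(q))
f=(z>0)&(abs(h-57)<4)&(x>130)&(abs(y)<60);print('station front x',f.sum(),np.percentile(x[f],[0,1,5]) if f.any() else '')
E
python3 m.py w7
```

```text
d [ 7.9 -3.4  0.7] rot [-0. -0.  0.] now lane [89.1 -3.4] 0.0387 f [ 1.  -2.   0.9]
13.125
14645 ((129.01979064941406, -1.781137466430664), (58.816776275634766, 58.88029098510742), 0.039921581745147705)
station front x 31900 [165.24389878 165.61305861 166.38925587]
```

Request:
{"name": "step_arm", "arguments": {"rows": "2 0 0 0 0 0 0;3 0 0 0 0 0 0;4 0 0 0 0 0 0;5 0 0 0 0 0 0;5 0 0 0 0 0 0"}}

```text
t: 13.75
position: [0.5599, 0.118, 0.0386]
ee_rot: [-2.344, -2.092, -0.0]
force: [0.4, -0.0, 0.4]
grip_width: 0.007
gripper_force: 0.5
```

Request:
{"name": "step_arm", "arguments": {"rows": "1 0 0 0 0 0 0;2 0 0 0 0 0 0"}}

```text
t: 14.0
position: [0.5602, 0.1192, 0.0387]
ee_rot: [2.343, 2.092, -0.002]
force: [-1.2, -9.2, 1.4]
grip_width: 0.009
gripper_force: 4.8
```

```bash
python3 m.py w8
```

```text
d [ 1.8 -3.4  0.7] rot [-0.   0.1  0. ] now lane [95.2 -3.4] 0.0387 f [ 0.  -5.2  1.2]
14.05
14361 ((135.05722045898438, -1.711740493774414), (58.031028747558594, 58.90679168701172), 0.04799281433224678)
station front x 40751 [165.35311391 165.72821021 166.86089115]
```

The carrier is against the station: it measures x=135, and the contact force is climbing. I'll back off 4 mm and lift out.

Request:
{"name": "step_arm", "arguments": {"rows": "-2 0 0 0 0 0 0;-5 0 0 0 0 0 0;-5 0 0 0 0 0 0;-5 0 -5 0 0 0 0;-5 0 -15 0 0 0 0;-5 0 -30 0 0 0 0;-5 0 -60 0 0 0 0;-5 0 -100 0 0 0 0;-5 0 -140 0 0 0 0;-40 0 -160 0 0 0 0;-90 0 -160 0 0 0 0;-90 0 -160 0 0 0 0;-90 0 -160 0 0 0 0;-90 0 -160 0 0 0 0"}}

```text
t: 15.8
position: [0.5501, 0.0313, 0.1989]
ee_rot: [2.342, 2.093, 0.0]
force: [1.0, 0.2, -0.5]
grip_width: 0.005
gripper_force: 0.0
```

```bash
python3 m.py w9; python3 - <<'E'
from h import *
a=snap('side','s9')['image'][95:280,190:375]; b=cv2.imread('pics/w9.png')[:,:,::-1]
im=np.zeros((400,800,3),np.uint8);im[:,:400]=cv2.resize(a,(400,400),interpolation=3);im[:250,400:]=cv2.resize(b,(400,250))
cv2.imwrite('pics/m9.png',im[:,:,::-1])
E
```

```text
d [ 90.3  -3.2 160.8] rot [-0.  -0.   0.1] now lane [ 6.7 -3.3] 0.1988 f [-0.2 -0.8 -1.3]
15.85
2217 ((127.96858978271484, -1.8346424102783203), (42.52976989746094, 58.27915954589844), 0.14867210388183594)
station front x 0
```

View pics/m9.png

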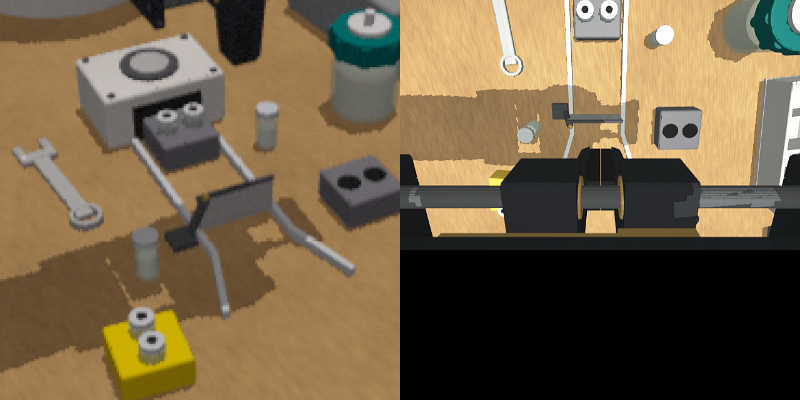

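The carrier is flat against the station, at (180,140) in the left view. The flap is square and shut at (235,210) left and (595,118) right. The bystanders look to be in place and the gripper is clear, so I'm handing in.

```bash
python3 -c "
from station import r
print(r.job_done())"
```

```text
the job is handed in; nothing more can be done
None
```

I pushed the carrier through the flap and up against the station, the flap shut behind it and nothing else looked moved; one snag midway (gripper caught the open flap, about 20 N) was cleared, and the job is handed in at about 16 s with no verdict returned.

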